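# Send the clamped key to the filing rest past the spring catch

## Robot

A 6-joint arm with a two-finger parallel gripper is mounted at the origin on a cart in front of the work surface, level with it; the furniture and walls round the work are solid. World frame = base frame: x ahead of the robot, y to its left, z up, the work surface at z = 0. Lengths are in m, angles in rad, forces in N, time in s.
With the tool pointing down it reaches from about 0.25 to 0.725 m from the base axis. Payload 4 kg.
Tool frame: the origin (TCP) lies between the finger pads; the fingertips stand 22 mm ahead of it and the grasp point (between the pads) lies 3 mm ahead of it; z points along the fingers, y is the line along which they close (so a half turn about z gives the same grasp; the last joint's range is limited). The gripper opens to 85 mm and grips with 20 to 120 N. Pads are 22 mm wide; open, the fingers measure 114 mm over their backs; the gripper's body (76 mm by 85 mm) begins 54 mm behind the grasp point. The pads swing forward as they close: fully open they stand 13 mm farther back than shut.
Start: joints at [-1.241, 0.241, 0.005, 1.335, 0, 1.571], TCP at [0.162, -0.473, 0.253] pointing down, gripper open.
Joint ranges: [-2.72, 2.72], [-1.05, 1.87], [-1.09, 1.28], [-1.99, 2.15], [-1.42, 1.44], [-3.14, 3.14]. Speed limits (rad/s): [2.79, 2.79, 3.14, 3.14, 3.14, 3.14].

## Interface

Orientations are given as a unit quaternion [w, x, y, z].
In Python, from bench import manip, viewer, order gives the robot as it stands.
- The arm moves only by the shell command python3 -m jog 'ROWS' [FORCE]. ROWS is JSON, a list of rows, each an object with "offset": the shift along the world's x, y, z normalised to -1 to 1, where 1 is 30 mm, a list of three; "rotation": the turn, a rotation vector about the world's x, y, z normalised to -1 to 1, where 1 is 0.12 rad, a list of three; "claw": the opening, from -1 (shut) to 1 (fully open). In form: [{"offset": [tx, ty, tz], "rotation": [ax, ay, az], "claw": claw}, ...]. A call has exactly 5 rows; each row shifts and turns the commanded pose from where the row before left it; what a row does not reach is not made up. A row lasts 1/8 s, in which the tool goes at most 62.5 mm and 10.7 degrees, less where a joint would pass 70% of its speed; a pose out of reach is approached as far as the arm can. A call with a number of a shift or a turn outside -1 to 1 is refused whole. A call with a gripper value outside its range is refused whole. The fingers move at their own pace and stop on an object; FORCE is the grip in N (left out, the last holds). Time passes only in rows, so rows that do not move let the fingers close, or fill a call up. It gives the time, the measured TCP pose, the force, the opening and the grip force at its end, in the units of the state.
- manip.read_state(): the state, without advancing time (a new reading comes with each control period).
- viewer.camera(name): name is "scene" or "top"; returns the picture (384x512x3 uint8, red, green, blue); there is no depth.
- viewer.camera_model(name): a dict with "fx", "fy", "cx", "cy" (pixels), "pose" (4x4, takes a point from camera to world coordinates). Camera axes: x right, y up, looking along -z (the intrinsics and any distortion apply to the point x, -y, -z); pixel columns grow to the right and rows downward; lengths in m; the calibration is good to about 2 mm. A picture is of the moment at which its call begins. camera_model takes no time and is no camera call.
- order.sign_off(): hands the job in; it is judged then, once.
The state is a dict: "clock": time; "joint_pos": joint angles; "joint_velocities": joint speeds; "joint_efforts": joint torques, N m; "tcp_pos": TCP position; "eef_rot": TCP orientation; "force": force on the tool from outside, world axes, zero at the start; "wrist_torque": the same for the moment, N m; "width": finger opening in m; "grasp_force": force on a finger pad.
Only numpy, scipy, OpenCV 4.12 (cv2) and the standard library are available. Lean on these libraries where they do the work, as an engineer would, in place of code of your own. Each camera call takes 0.05 s, during which the arm holds its last target. There are 200 camera calls.

## Task

The key is already clamped in the carriage of the key-filing jig. With the fingertips, press the red thumb plate down so that its steel nose drops out of the carriage's way, and while holding it down push the carriage by its black handle over the nose and all the way home against the filing rest; then let go, so that the plate springs back up behind the carriage and locks it there. Do not pinch or lift anything, do not drag the jig along the bench, and leave the tools lying round it alone.

Things in the scene. Friction and masses are not known exactly. Their poses are not given: they have to be found in the camera images.
- jig: Key-filing jig, loose on the worktop on four rubber feet, about 2.9 kg in all: grey cast base 104 (x) x 260 (y) mm whose top is 18 mm above the worktop, two steel guide rails along y, and at the +y end a filing rest (dark block with two steel rollers, up to 57 mm high). Origin: centre of the base at worktop height; z up; its +y axis is the way the carriage travels towards the filing rest; the red plate and the black handle are on its -x side.
- carriage (a joint): Travel of the steel carriage (56 x 56 mm, underside 30 mm and vice top 60 mm above the worktop; it carries a vice with a red-headed key on edge, up to 70 mm high) along the jig's +y, in m. 0 = loading end; it starts loose between 0 and 0.012 and is blocked by the raised nose of the catch at about 0.014; at 0.082 its tail clears the nose; 0.086 = against the stop at the filing rest. Friction 1 to 2 N, no spring.
- catch (a joint): How far the sprung catch (red plate and steel nose, one rigid part) is pressed straight down, in m. 0 = up, 0.009 = bottomed. Spring 2.4 N at the top to 7.8 N at the bottom. From about 0.006 the nose is below the carriage's underside. While the carriage stands over the nose it keeps the catch down at about 0.006; with nothing on it the catch springs back to 0.
- plate_top (a point): Centre of the top face of the red thumb plate: a flat plate 29 mm (jig x) x 80 mm (jig y), 34 mm above the worktop when up, 25 mm when bottomed. It moves down with the catch. In the jig's frame it stands at x = -34 mm, y = -44 mm; the plate runs along the carriage's -x side with a 3.5 mm gap, and its +y end is at jig y = -4 mm. Beyond that end is only the bare base.
- nose_top (a point): Centre of the top of the steel nose, 14 (jig x) x 11.5 (jig y) mm, that stands on the inner +y corner of the red plate and rises 2 mm above it, right in front of the carriage.
- handle_push (a point): Centre of the rear (-y) face of the black push handle on the carriage: an upright plate 30 mm wide (jig x), 10 mm thick (jig y) and 25 mm high, standing out over the red plate from 37 to 62 mm above the worktop. This face is pushed towards the jig's +y; behind it the red plate is open to the fingers. At the start it is at jig y about -48 to -36 mm, at the end at about +38 mm.
- handle_rear: The rear half (5 mm) of the black push handle, the half that is pushed. Origin: under the middle of the handle, 37 mm above the worktop.
- handle_front: The front half (5 mm) of the black push handle, the side that leads. Same origin. Touching it together with the rear half counts as pinching.
- flat_file: Flat file with wooden handle, 292 mm long, loose on the bench behind the jig; origin under its centre. A bystander.
- loupe: Black watchmaker's loupe, 33 mm across, 30 mm high, loose on the bench in front of the jig; origin under its centre. A bystander.
- black_key: Car key blank with plastic head, 30 x 65 x 7 mm, lying loose in front of the jig; origin under its centre. A bystander.
- tin: Round tin of lock pins with blue lid, 70 mm across, 24 mm high, loose beyond the jig's filing-rest end; origin under its centre. A bystander.

How it is judged:
On the way, in this order (a step that is already met when the one before it is completed fails the run):
1. the fingers hold the red plate down, out of the carriage's way, with the carriage still on the loading side (value of joint catch above 0.0055 m and value of joint carriage below 0.028 m and contact force between the fingers and catch above 2 N), for 0.05 s.
2. the carriage runs over the nose, which is kept down (value of joint catch above 0.0045 m and value of joint carriage between 0.035 and 0.08 m), for 0.1 s.
At the end, for the whole second after the job is handed in: The carriage stands at the filing rest (travel over 80.5 mm of 86) with the catch sprung up behind it (less than 1.5 mm down), and the jig stands flat and at rest within 25 mm of where it was (value of joint carriage above 0.0805 m and value of joint catch below 0.0015 m and height (world z) of jig below 0.006 m and angle between jig's own z axis and vertical below 0.04 rad and distance of jig from where it was at the start of the episode below 0.025 m and linear speed of jig below 0.02 m/s); the robot touches nothing.
It fails at once if the jig is lifted or tipped (height (world z) of jig above 0.01 m or angle between jig's own z axis and vertical above 0.08 rad).
It fails at once if the jig is shifted more than 25 mm along the bench (distance of jig from where it was at the start of the episode above 0.025 m).
It fails at once if the handle is pinched between the fingers (contact force between the fingers and handle_rear above 2 N and contact force between the fingers and handle_front above 2 N).
It fails at once if a bystander (file, loupe, loose key, tin) is moved more than 15 mm (distance of any of flat_file, loupe, black_key, tin from where it was at the start of the episode above 0.015 m).
It also fails if it takes over 35 s, if anything falls off the work surface, if the arm or the gripper's body presses on something with over 40 N, if the wrist force passes 120 N, or if a joint passes its speed limit or range.

## Working session

There is one attempt and no reset: what is moved stays moved. The work goes in short steps, Python scripts to look and compute and a shell command to move; the robot and the scene stay as the last step left them, time stands still between calls to the robot, and variables do not carry over. Pictures are saved under pics/ and viewed, at most 10 in all, crops included, and the job is handed in when it is done.

```bash
mkdir -p pics; ls; python3 - <<'E'
from bench import manip, viewer
import cv2
s=manip.read_state();print({k:s[k] for k in("clock","tcp_pos","eef_rot","width","force")})
for n in("scene","top"):
    im=viewer.camera(n);cv2.imwrite(f"pics/{n}0.png",im[:,:,::-1]);m=viewer.camera_model(n);print(n,m)
E
```

```text
pics
{'clock': 0.0, 'tcp_pos': array([ 0.16174369, -0.47249894,  0.25239655]), 'eef_rot': array([-1.03922216e-03,  9.86432654e-01,  1.64163055e-01, -1.73210195e-04]), 'width': 0.0849993012313143, 'force': array([ 0.07171248, -0.0041781 ,  0.27064714])}
scene {'fx': 459.64232072119756, 'fy': 459.64232072119756, 'cx': 255.92501405015963, 'cy': 194.25520086478235, 'pose': array([[-0.75336773,  0.44168697, -0.48718546,  0.10657718],
       [-0.65754777, -0.49668185,  0.56651397,  0.56470042],
       [ 0.00824566,  0.74714106,  0.66461436,  0.60579309],
       [ 0.        ,  0.        ,  0.        ,  1.        ]])}
top {'fx': 379.24916623258883, 'fy': 379.24916623258883, 'cx': 254.42957961152572, 'cy': 189.8587732429295, 'pose': array([[-0.02947894,  0.99259933, -0.11780308,  0.41573155],
       [-0.99955035, -0.02862639,  0.0089229 ,  0.06027079],
       [ 0.00548458,  0.11801315,  0.99299689,  0.92742311],
       [ 0.        ,  0.        ,  0.        ,  1.        ]])}
```

View pics/scene0.png

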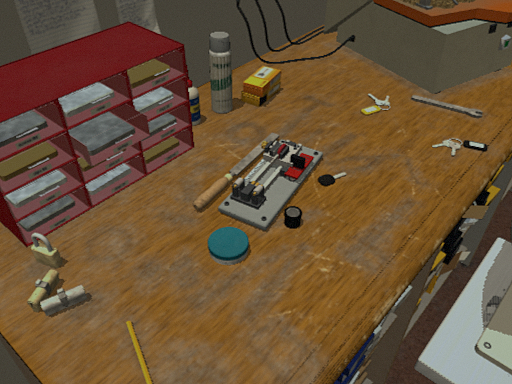

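```bash
python3 - <<'E'
import cv2
im=cv2.imread("pics/top0.png");cv2.imwrite("pics/top0b.png",cv2.resize(im,(768,576),interpolation=cv2.INTER_CUBIC))
E
```

```text
(no output)
```

View pics/top0b.png

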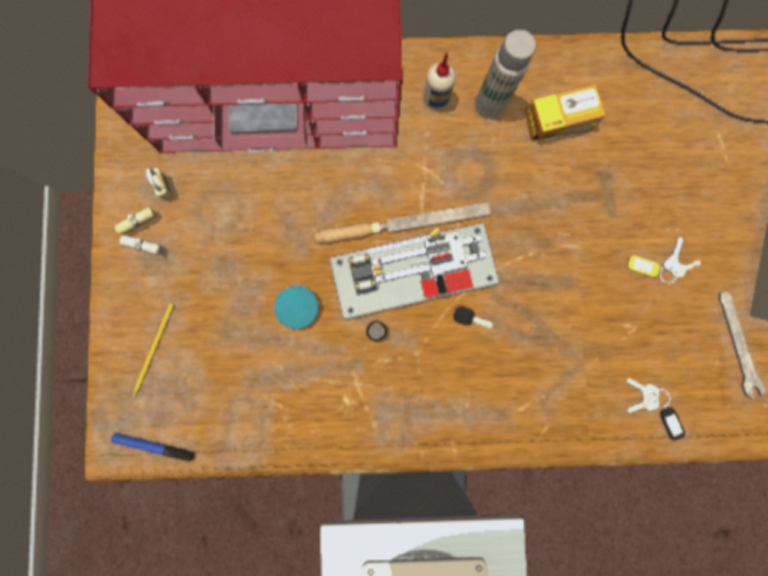

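The pictures show the jig around (415,272) in the doubled top view, with its filing rest to the left (world +y). The red plate (447,284) is on the robot's side, with the black handle across it at (441,284). The loupe is at (376,331) and the black key at (470,318). I'll crop closer.

```bash
python3 - <<'E'
import cv2
im=cv2.imread("pics/top0.png")[140:230,210:345];cv2.imwrite("pics/crop.png",cv2.resize(im,None,fx=5.9,fy=5.9,interpolation=cv2.INTER_CUBIC))
E
```

```text
(no output)
```

View pics/crop.png

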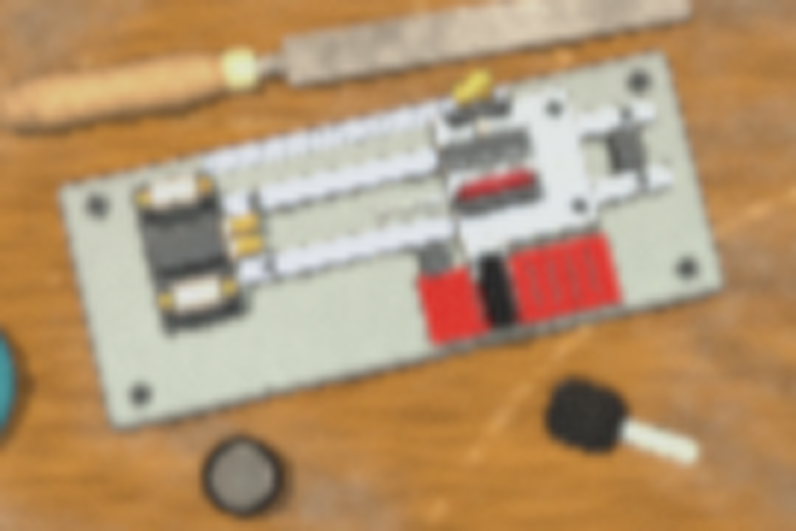

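```bash
cat > h.py <<'E'
import numpy as np
from bench import manip, viewer
def unproj(name,px,z):
    m=viewer.camera_model(name);T=np.array(m["pose"]);px=np.atleast_2d(px).astype(float)
    d=np.c_[(px[:,0]-m["cx"])/m["fx"],-(px[:,1]-m["cy"])/m["fy"],-np.ones(len(px))]@T[:3,:3].T
    return T[:3,3]+d*((z-T[2,3])/d[:,2])[:,None]
def crop(p): return np.array(p,float)/5.9+[210-.4,140-.4]
E
python3 - <<'E'
from h import *
from scipy.optimize import least_squares
C=unproj("top",crop([(62,187),(662,53),(722,285),(118,428)]),.018)[:,:2]
J=np.array([(52,130),(52,-130),(-52,-130),(-52,130)])/1e3
R=lambda a:np.array([[np.cos(a),-np.sin(a)],[np.sin(a),np.cos(a)]])
r=least_squares(lambda p:(J@R(p[2]).T+p[:2]-C).ravel(),[.4,0,.2])
print(r.x,np.round(r.fun*1e3,1))
inv=lambda q:np.round((q[:,:2]-r.x[:2])@R(r.x[2])*1e3,1)
print("plate",inv(unproj("top",crop([(605,235),(620,302),(435,345)]),.034)))
print("handle rear top",inv(unproj("top",crop([(503,256),(516,322)]),.062)))
print("handle front top",inv(unproj("top",crop([(478,262),(492,328)]),.062)))
print("world at jig pts x=-34,y=-64:", r.x[:2]+R(r.x[2])@[-.034,-.064])
print("loupe,key",inv(unproj("top",crop([(243,477),(586,414),(690,450)]),.02)))
E
```

```text
[ 0.54663357 -0.0010363   0.19963209] [ 0.4  2.6  2.8 -2.3 -1.5 -3.2 -1.7  2.9]
plate [[-20.6 -82.4]
 [-48.4 -81.7]
 [-48.4  -5. ]]
handle rear top [[-22.6 -36.3]
 [-49.  -35. ]]
handle front top [[-22.7 -26.2]
 [-49.1 -25.3]]
world at jig pts x=-34,y=-64: [ 0.52600059 -0.07050773]
loupe,key [[ -81.9   81.9]
 [ -88.6  -59.6]
 [-112.4  -97.1]]
```

```bash
python3 -m jog '[{"offset":[0.8,0.9,-0.2],"rotation":[0,0,-0.36],"claw":-1},{"offset":[0.8,0.9,-0.2],"rotation":[0,0,-0.36],"claw":-1},{"offset":[0.8,0.9,-0.2],"rotation":[0,0,-0.36],"claw":-1},{"offset":[0.8,0.9,-0.2],"rotation":[0,0,0],"claw":-1},{"offset":[0.8,0.9,-0.2],"rotation":[0,0,0],"claw":-1}]' 40
python3 -m jog '[{"offset":[0.8,0.9,-0.2],"rotation":[0,0,0],"claw":-1},{"offset":[0.8,0.9,-0.2],"rotation":[0,0,0],"claw":-1},{"offset":[0.8,0.9,-0.2],"rotation":[0,0,0],"claw":-1},{"offset":[0.8,0.9,-0.2],"rotation":[0,0,0],"claw":-1},{"offset":[0.8,0.9,-0.2],"rotation":[0,0,0],"claw":-1}]'
python3 -m jog '[{"offset":[0.8,0.9,-0.2],"rotation":[0,0,0],"claw":-1},{"offset":[0.8,0.9,-0.2],"rotation":[0,0,0],"claw":-1},{"offset":[0.8,0.9,-0.3],"rotation":[0,0,0],"claw":-1},{"offset":[0.8,0.9,-0.3],"rotation":[0,0,0],"claw":-1},{"offset":[0.8,0.9,-0.3],"rotation":[0,0,0],"claw":-1}]'
```

```text
clock: 0.72
tcp_pos: [0.2824, -0.3369, 0.2227]
eef_rot: [-0.0, 0.995, 0.1, -0.0]
force: [0.8, -0.6, -0.2]
width: -0.0
grasp_force: 0.0
clock: 1.35
tcp_pos: [0.4023, -0.202, 0.1928]
eef_rot: [-0.0, 0.995, 0.1, -0.0]
force: [0.5, 0.1, 0.1]
width: 0.0002
grasp_force: 0.0
clock: 1.98
tcp_pos: [0.5223, -0.067, 0.1536]
eef_rot: [-0.0, 0.995, 0.1, -0.0]
force: [0.6, -0.7, -0.2]
width: -0.0001
grasp_force: 0.0
```

```bash
python3 -m jog '[{"offset":[0.07,0.05,-0.7],"rotation":[0,0,0],"claw":-1},{"offset":[0,0,-0.7],"rotation":[0,0,0],"claw":-1},{"offset":[0,0,-0.7],"rotation":[0,0,0],"claw":-1},{"offset":[0,0,0],"rotation":[0,0,0],"claw":-1},{"offset":[0,0,0],"rotation":[0,0,0],"claw":-1}]'
python3 - <<'E'
from h import *
import cv2
a=viewer.camera("scene")[120:240,205:335];b=viewer.camera("top")[140:230,210:345]
f=lambda i:cv2.resize(i,(398,int(398*i.shape[0]/i.shape[1])),interpolation=cv2.INTER_CUBIC)
cv2.imwrite("pics/s1.png",cv2.resize(a[:,:,::-1],None,fx=5,fy=5,interpolation=cv2.INTER_CUBIC))
cv2.imwrite("pics/t1.png",cv2.resize(b[:,:,::-1],None,fx=5.9,fy=5.9,interpolation=cv2.INTER_CUBIC))
E
```

```text
clock: 2.6
tcp_pos: [0.5243, -0.0666, 0.0918]
eef_rot: [0.0, 0.995, 0.1, 0.0]
force: [0.3, -0.6, 1.4]
width: 0.0002
grasp_force: 0.0
```

View pics/s1.png

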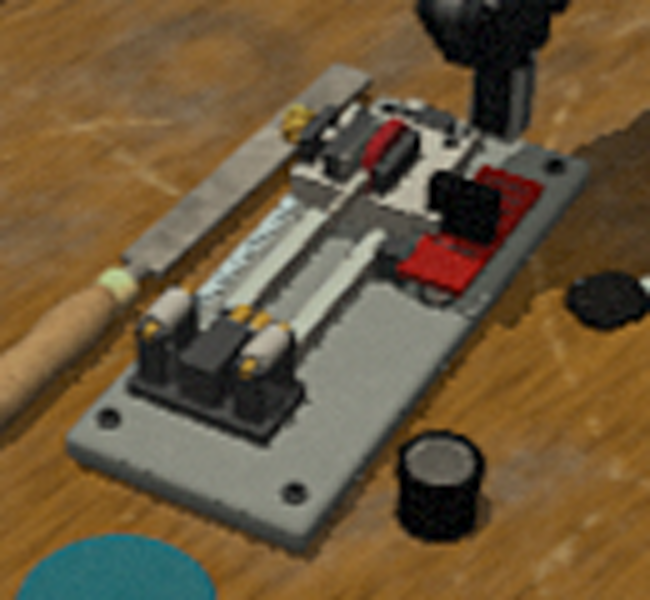

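The fingertips (black, about (500,130) in the crop) hang above the rear part of the red plate. The black handle is at (465,208) and nothing has moved. I'll check the scene camera against the jig fit.

```bash
python3 - <<'E'
from h import *
m=viewer.camera_model("scene");T=np.linalg.inv(m["pose"])
def proj(p):
    q=T[:3,:3]@p+T[:3,3];return ((np.array([m["cx"]-m["fx"]*q[0]/q[2],m["cy"]+m["fy"]*q[1]/q[2]])-[205,120])*5).round()
a=.1996;R=np.array([[np.cos(a),-np.sin(a)],[np.sin(a),np.cos(a)]]);o=np.array([.5466,-.0010])
J=lambda x,y,z:np.r_[o+R@[x/1e3,y/1e3],z/1e3]
for n,p in dict(tipctr=np.array([.5243,-.0666,.0698]),c1=J(-52,130,18),c2=J(52,130,18),c3=J(-52,-130,18),plO=J(-48.5,-4,34),plOr=J(-48.5,-84,34),hfO=J(-49,-26,62),hfI=J(-19,-26,62),hfb=J(-49,-26,37)).items(): print(n,proj(p))
s=manip.read_state();print((R.T@(s["tcp_pos"][:2]-o)*1e3).round(1))
E
```

```text
tipctr [495. 127.]
c1 [301. 528.]
c2 [ 57. 428.]
c3 [591. 155.]
plO [459. 284.]
plOr [543. 178.]
hfO [489. 198.]
hfI [420. 174.]
hfb [485. 248.]
[-34.4 -60.1]
```

View pics/t1.png

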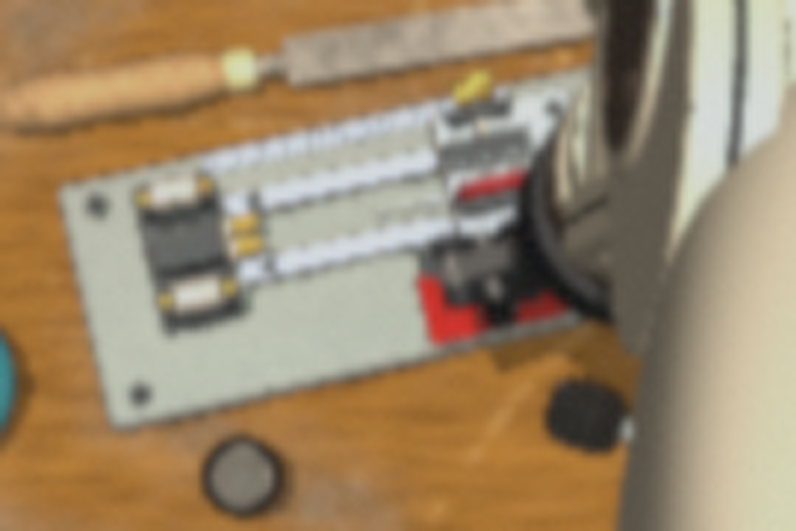

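The top view shows the arm over the rear of the jig, with the plate's front end at (450,310) and the jig unmoved. The fit agrees with the scene view to about 3 mm, so I'll descend.

```bash
python3 -m jog '[{"offset":[0,0,-0.5],"rotation":[0,0,0],"claw":-1},{"offset":[0,0,-0.4],"rotation":[0,0,0],"claw":-1},{"offset":[0,0,-0.2],"rotation":[0,0,0],"claw":-1},{"offset":[0,0,0],"rotation":[0,0,0],"claw":-1},{"offset":[0,0,0],"rotation":[0,0,0],"claw":-1}]'
python3 -m jog '[{"offset":[0,0,-0.1],"rotation":[0,0,0],"claw":-1},{"offset":[0,0,-0.1],"rotation":[0,0,0],"claw":-1},{"offset":[0,0,-0.1],"rotation":[0,0,0],"claw":-1},{"offset":[0,0,0],"rotation":[0,0,0],"claw":-1},{"offset":[0,0,0],"rotation":[0,0,0],"claw":-1}]'
```

```text
clock: 3.32
tcp_pos: [0.5243, -0.0666, 0.0584]
eef_rot: [0.0, 0.995, 0.1, 0.0]
force: [-0.2, -0.7, -0.0]
width: -0.0001
grasp_force: 0.0
clock: 3.95
tcp_pos: [0.5247, -0.0666, 0.0499]
eef_rot: [0.0, 0.995, 0.1, 0.001]
force: [-0.1, 0.7, 5.3]
width: -0.0005
grasp_force: 2.7
```

```bash
python3 -m jog '[{"offset":[0,0,-0.06],"rotation":[0,0,0],"claw":-1},{"offset":[0,0,-0.03],"rotation":[0,0,0],"claw":-1},{"offset":[0,0,0],"rotation":[0,0,0],"claw":-1},{"offset":[0,0,0],"rotation":[0,0,0],"claw":-1},{"offset":[0,0,0],"rotation":[0,0,0],"claw":-1}]'
```

```text
clock: 4.58
tcp_pos: [0.5247, -0.0666, 0.0475]
eef_rot: [0.0, 0.995, 0.1, 0.001]
force: [-0.4, 0.5, 6.9]
width: -0.0002
grasp_force: 3.5
```

```bash
python3 -m jog '[{"offset":[-0.04,0.2,0],"rotation":[0,0,0],"claw":-1},{"offset":[-0.04,0.2,0],"rotation":[0,0,0],"claw":-1},{"offset":[-0.04,0.2,0],"rotation":[0,0,0],"claw":-1},{"offset":[-0.04,0.2,0],"rotation":[0,0,0],"claw":-1},{"offset":[-0.04,0.2,0],"rotation":[0,0,0],"claw":-1}]'
python3 - <<'E'
from h import *
import cv2
a=viewer.camera("scene")[120:240,205:335]
cv2.imwrite("pics/s2.png",cv2.resize(a[:,:,::-1],None,fx=5,fy=5,interpolation=cv2.INTER_CUBIC))
E
```

```text
clock: 5.2
tcp_pos: [0.5195, -0.0388, 0.0478]
eef_rot: [0.003, 0.995, 0.099, 0.001]
force: [0.8, -6.6, 7.1]
width: 0.0003
grasp_force: 4.8
```

View pics/s2.png

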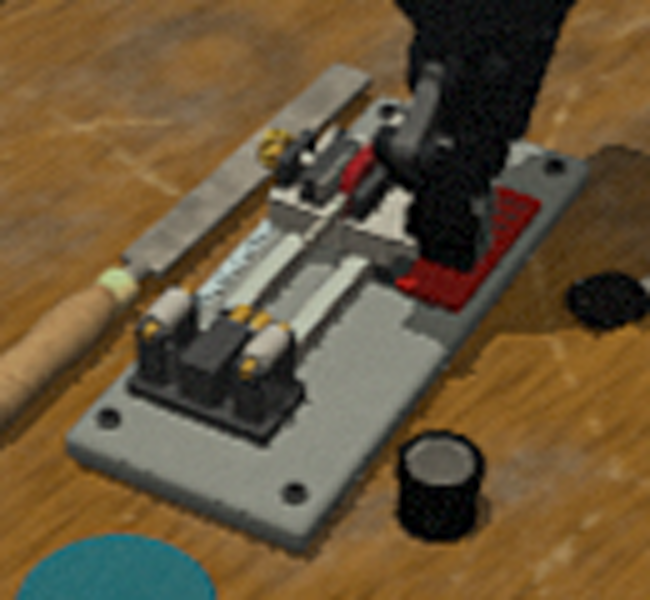

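The jig hasn't moved. The plate is down and the carriage has started over the nose (front edge near (340,245), fingertips at (445,250)). I'll continue pushing.

```bash
python3 -m jog '[{"offset":[-0.04,0.2,0],"rotation":[0,0,0],"claw":-1},{"offset":[-0.04,0.2,0],"rotation":[0,0,0],"claw":-1},{"offset":[-0.04,0.2,0],"rotation":[0,0,0],"claw":-1},{"offset":[-0.04,0.2,0],"rotation":[0,0,0],"claw":-1},{"offset":[-0.02,0.1,0],"rotation":[0,0,0],"claw":-1}]'
python3 -m jog '[{"offset":[0.02,-0.1,0.1],"rotation":[0,0,0],"claw":-1},{"offset":[0,0,0.25],"rotation":[0,0,0],"claw":-1},{"offset":[0,0,0.25],"rotation":[0,0,0],"claw":-1},{"offset":[0,0,0],"rotation":[0,0,0],"claw":-1},{"offset":[0,0,0],"rotation":[0,0,0],"claw":-1}]'
python3 - <<'E'
from h import *
import cv2
a=viewer.camera("scene")[120:240,205:335]
cv2.imwrite("pics/s3.png",cv2.resize(a[:,:,::-1],None,fx=5,fy=5,interpolation=cv2.INTER_CUBIC))
E
```

```text
clock: 5.88
tcp_pos: [0.514, -0.0116, 0.0478]
eef_rot: [0.003, 0.995, 0.099, 0.001]
force: [0.5, -6.1, 7.4]
width: 0.0001
grasp_force: 4.4
clock: 6.5
tcp_pos: [0.513, -0.0125, 0.0644]
eef_rot: [0.0, 0.995, 0.1, -0.0]
force: [0.2, -0.0, -1.1]
width: -0.0003
grasp_force: 0.0
```

View pics/s3.png

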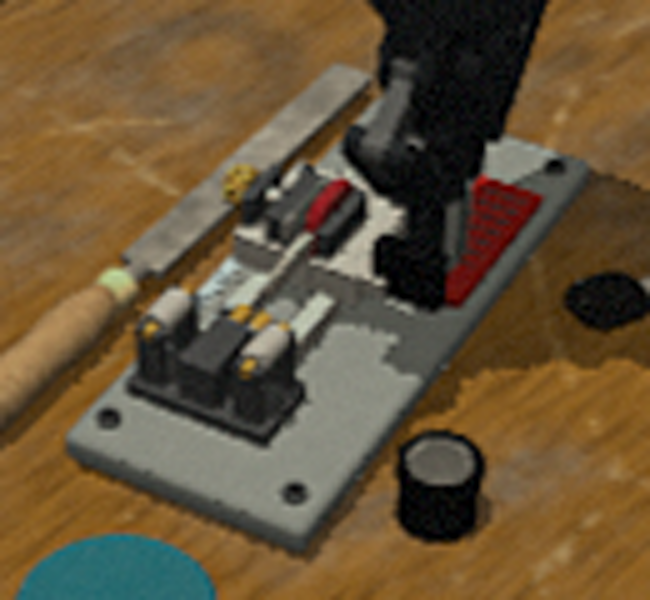

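The carriage is about two-thirds of the way along, with the handle at (415,275). The plate is still down and the jig hasn't moved. Now I'll push it home.

```bash
python3 -m jog '[{"offset":[-0.04,0.2,0],"rotation":[0,0,0],"claw":-1},{"offset":[-0.04,0.2,0],"rotation":[0,0,0],"claw":-1},{"offset":[-0.04,0.2,0],"rotation":[0,0,0],"claw":-1},{"offset":[-0.03,0.15,0],"rotation":[0,0,0],"claw":-1},{"offset":[0,0,0],"rotation":[0,0,0],"claw":-1}]'
python3 -m jog '[{"offset":[-0.01,0.05,0],"rotation":[0,0,0],"claw":-1},{"offset":[-0.01,0.05,0],"rotation":[0,0,0],"claw":-1},{"offset":[0,0,0],"rotation":[0,0,0],"claw":-1},{"offset":[0,0,0],"rotation":[0,0,0],"claw":-1},{"offset":[0,0,0],"rotation":[0,0,0],"claw":-1}]'
```

```text
clock: 7.18
tcp_pos: [0.5084, 0.0106, 0.0644]
eef_rot: [-0.0, 0.995, 0.1, -0.0]
force: [-0.1, -2.3, -2.2]
width: 0.0001
grasp_force: 1.1
clock: 7.8
tcp_pos: [0.5083, 0.0136, 0.0649]
eef_rot: [-0.001, 0.995, 0.1, 0.0]
force: [-0.3, 0.6, 0.8]
width: 0.0
grasp_force: 0.0
```

```bash
python3 -m jog '[{"offset":[-0.01,0.05,0],"rotation":[0,0,0],"claw":-1},{"offset":[0,0,0],"rotation":[0,0,0],"claw":-1},{"offset":[0,0.03,0],"rotation":[0,0,0],"claw":-1},{"offset":[0,0,0],"rotation":[0,0,0],"claw":-1},{"offset":[0,0,0],"rotation":[0,0,0],"claw":-1}]'
python3 - <<'E'
from h import *
import cv2
a=viewer.camera("scene")[120:240,205:335]
cv2.imwrite("pics/s4.png",cv2.resize(a[:,:,::-1],None,fx=5,fy=5,interpolation=cv2.INTER_CUBIC))
E
```

```text
clock: 8.43
tcp_pos: [0.508, 0.0154, 0.0647]
eef_rot: [-0.0, 0.995, 0.1, 0.0]
force: [0.7, -0.6, 0.1]
width: 0.0002
grasp_force: 0.4
```

View pics/s4.png

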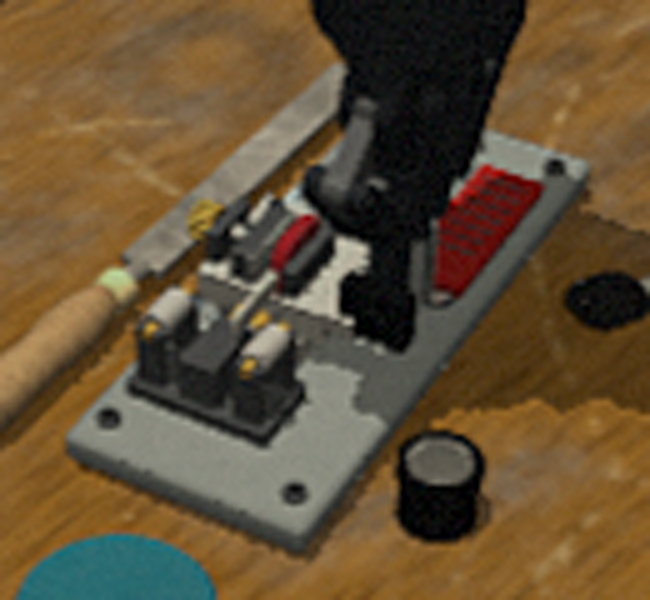

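The plate looks up again: its rear corner is back at (540,183) and a post shows under its front edge at (440,297). There's no stop force yet, so I'll creep a little further.

```bash
python3 -m jog '[{"offset":[-0.01,0.05,0],"rotation":[0,0,0],"claw":-1},{"offset":[0,0,0],"rotation":[0,0,0],"claw":-1},{"offset":[-0.01,0.03,0],"rotation":[0,0,0],"claw":-1},{"offset":[0,0,0],"rotation":[0,0,0],"claw":-1},{"offset":[0,0,0],"rotation":[0,0,0],"claw":-1}]'
```

```text
clock: 9.1
tcp_pos: [0.5075, 0.0176, 0.0647]
eef_rot: [0.0, 0.995, 0.1, 0.0]
force: [1.8, -1.7, 0.4]
width: 0.0002
grasp_force: 1.3
```

```bash
python3 -m jog '[{"offset":[-0.01,0.05,0],"rotation":[0,0,0],"claw":-1},{"offset":[0,0,0],"rotation":[0,0,0],"claw":-1},{"offset":[-0.01,0.03,0],"rotation":[0,0,0],"claw":-1},{"offset":[0,0,0],"rotation":[0,0,0],"claw":-1},{"offset":[0,0,0],"rotation":[0,0,0],"claw":-1}]'
```

```text
clock: 9.72
tcp_pos: [0.5074, 0.0178, 0.0647]
eef_rot: [0.003, 0.995, 0.099, 0.001]
force: [2.3, -8.7, -0.9]
width: 0.0
grasp_force: 4.5
```

At the stop: the force has risen to 9 N with no further motion. I'll back off and lift clear.

```bash
python3 -m jog '[{"offset":[0.04,-0.2,0],"rotation":[0,0,0],"claw":-1},{"offset":[0,0,0.6],"rotation":[0,0,0],"claw":-1},{"offset":[0,0,1],"rotation":[0,0,0],"claw":-1},{"offset":[0,-0.8,1],"rotation":[0,0,0],"claw":-1},{"offset":[0,-0.8,1],"rotation":[0,0,0],"claw":-1}]'
python3 -m jog '[{"offset":[-0.5,-0.8,0.5],"rotation":[0,0,0],"claw":-1},{"offset":[-0.5,-0.8,0.5],"rotation":[0,0,0],"claw":-1},{"offset":[-0.5,-0.8,0],"rotation":[0,0,0],"claw":-1},{"offset":[0,0,0],"rotation":[0,0,0],"claw":-1},{"offset":[0,0,0],"rotation":[0,0,0],"claw":-1}]'
python3 - <<'E'
from h import *
import cv2
a=viewer.camera("scene")[120:240,205:335]
cv2.imwrite("pics/s5.png",cv2.resize(a[:,:,::-1],None,fx=5,fy=5,interpolation=cv2.INTER_CUBIC))
E
```

```text
clock: 10.35
tcp_pos: [0.507, -0.0334, 0.1731]
eef_rot: [-0.001, 0.995, 0.101, -0.001]
force: [0.7, -0.2, 0.1]
width: 0.0
grasp_force: 0.0
clock: 10.98
tcp_pos: [0.4627, -0.1052, 0.2023]
eef_rot: [-0.001, 0.995, 0.1, -0.0]
force: [1.0, 0.2, 0.3]
width: -0.0001
grasp_force: 0.0
```

View pics/s5.png

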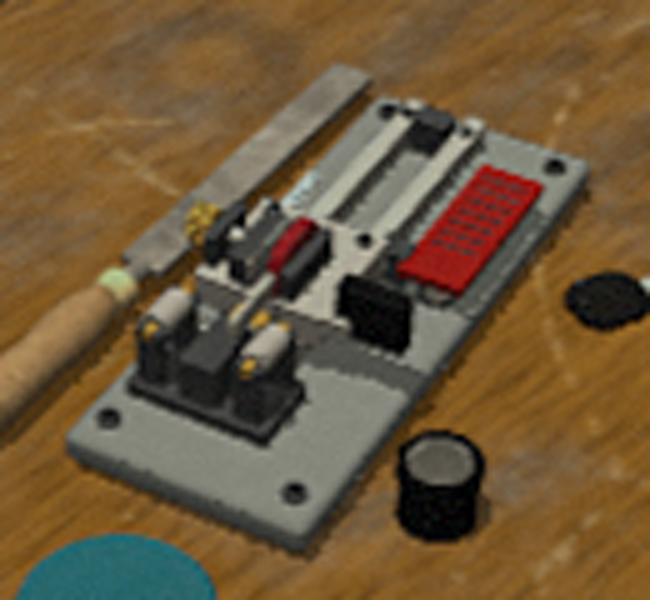

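The carriage is home at the filing rest, with its handle at (378,312). The plate is up behind it, its front corner at (460,290) as at the start, and the jig and tools are where they were.

```bash
python3 -c "
from bench import order
print(order.sign_off())"
```

```text
the job is handed in; nothing more can be done
None
```

I pushed the carriage home against the filing rest, and the red plate sprang back up behind it. In the last picture the jig and the tools have not visibly moved. The job is handed in, but no verdict came back.

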